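# Weigh the boxed-in specimen jar

## Robot

A 6-joint arm with a two-finger parallel gripper is mounted at the origin on the work surface. World frame = base frame: x ahead of the robot, y to its left, z up, the work surface at z = 0. Lengths are in m, angles in degrees, forces in N, time in s.
With the tool pointing down it reaches from about 0.35 to 0.875 m from the base axis. Payload 4.2 kg.
Tool frame: the origin (TCP) lies midway between the tips of the shut fingers; the grasp point (between the pads) lies 19 mm behind it; z points along the fingers, y is the line along which they close (so a half turn about z gives the same grasp; the last joint's range is limited). The gripper opens to 87 mm and grips with 3 to 60 N. Pads are 19 mm wide; open, the fingers measure 117 mm over their backs; the gripper's body (75 mm by 190 mm) begins 51 mm behind the grasp point.
Start: joints at [82.712, 22.042, 0.453, 0, -68.411, -14.817], TCP at [0.235, 0.579, 0.223] pointing down, gripper open.
Joint ranges: [-179.83, 179.83], [-69.29, 118.12], [-61.27, 80.66], [-181.25, 117.63], [-171.15, -9.14], [-177.46, 177.46]. Speed limits (degrees/s): [159.86, 159.86, 180, 180, 180, 180].

## Interface

Orientations are given as a 3x3 rotation matrix whose columns are the frame's x, y, z axes.
In Python, from station import r gives the robot as it stands.
- The arm moves only by the tool steer_hand, called after "Request:" as a command line: name --argument value ..., lists and objects as JSON in quotes. Schema: {"type":"object","properties":{"ticks":{"type":"array","items":{"type":"object","properties":{"finger_gap":{"type":"number"},"xyz":{"type":"array","items":{"type":"number"},"minItems":3,"maxItems":3},"rot":{"type":"array","items":{"type":"number"},"minItems":3,"maxItems":3}},"additionalProperties":false,"required":["finger_gap"]},"minItems":1,"maxItems":8},"only":{"type":"string"},"quiet":{"type":"boolean"},"lines":{"type":"string"}},"required":["ticks"],"additionalProperties":false}. ticks is a list of rows, 1 to 8 of them, each an object with the fields finger_gap (the opening from 0.0 (shut) to 1.0 (fully open)), xyz (a list: dx, dy, dz in parts of the range, where 1.0 means 40 cm), rot (a list: a rotation vector rx, ry, rz in a scale on which 1.0 is 180 degrees); a field left out counts as zero (the opening has to be given); each row is the pose to reach, as a shift and turn from the pose commanded when the call began, along the tool's axes at that moment; what a row does not reach only later rows make up. A row lasts 1/10 s, in which the tool goes at most 0.05 m and 8.59 degrees, less where a joint would pass 70% of its speed; a pose out of reach is approached as far as the arm can. The fingers move at their own pace and stop on an object; the grip force is fixed at half the most. Time passes only in rows, so rows that do not move let the fingers close. The tool returns the time, the measured TCP pose, the force, the opening and the grip force at its end. only (a regular expression) keeps the lines of the reply that match it, lines (a string "A,B") keeps lines A to B, and quiet returns only ok. A shift or turn number past 1, either way, is cut back to 1. Input that does not fit is refused with a message, and nothing moves.
- r.sense(): the state, without advancing time (a new reading comes with each control period).
- r.capture(name): name is "side" or "top"; returns a dict with "pixels" (420x560x3 uint8, red, green, blue), "z_map" (420x560 float32, m along the optical axis (not along the pixel's ray), 0 where there is no reading), "K" (3x3 intrinsics, pixels), "world_from_camera" (4x4, takes a point from camera to world coordinates). Camera axes: x right, y up, looking along -z (the intrinsics and any distortion apply to the point x, -y, -z); pixel columns grow to the right and rows downward; lengths in m; the calibration is good to about 2 mm. A picture is of the moment at which its call begins.
- r.finish_job(): hands the job in; it is judged then, once.
The state is a dict: "time_s": time; "joints": joint angles; "joint_velocities": joint speeds; "effort": joint torques, N m; "tcp_pos": TCP position; "ee_rot": TCP orientation; "wrist_force": force on the tool from outside, world axes, zero at the start; "moment": the same for the moment, N m; "gripper_width": opening from 0.0 (shut) to 1.0 (fully open); "gripper_force": force on a finger pad.
Only numpy, scipy, OpenCV 4.12 (cv2) and the standard library are available. Lean on these libraries where they do the work, as an engineer would, in place of code of your own. Each camera call takes 0.05 s, during which the arm holds its last target. There are 200 camera calls.

## Task

The purple-lidded specimen jar is boxed in by three tall bottles on the round carrier: first set all three bottles aside, standing on the blue mat, and then, with them still there, stand the jar in the middle of the balance pan and leave it there. After that put every bottle back upright on the very place of the carrier where it stood at the start. Set things down rather than dropping or tipping them, and leave the tape, the pen and the dish alone.

Things in the scene. Friction and masses are not known exactly. Their poses are not given: they have to be found in the camera images.
- jar: small loose specimen jar, white with a PURPLE lid, round, 40 mm in diameter (lid; body 39 mm), 40 mm high, roughly 0.05 kg. Origin: centre of its underside, z up. Starts on the middle of the carrier, boxed in by the three taller bottles (10 mm between its side and theirs): with the bottles there, the body of a gripper has no room to come down to it.
- amber_bottle: loose bottle, dark brown with a brass (gold) cap and a pale label; straight round body 48 mm in diameter and 84 mm high, then a cap 44 mm in diameter up to 108 mm; about 0.16 kg. Origin: centre of its underside, z up. Starts on one of the carrier's three outer places (which one varies).
- white_bottle: loose bottle, white with a blue cap and a blue band; straight round body 48 mm in diameter and 84 mm high, then a cap 44 mm in diameter up to 108 mm; about 0.16 kg. Origin: centre of its underside, z up. Starts on one of the carrier's three outer places (which one varies).
- green_bottle: loose bottle, dark green with a black cap and a pale label; straight round body 48 mm in diameter and 84 mm high, then a cap 44 mm in diameter up to 108 mm; about 0.16 kg. Origin: centre of its underside, z up. Starts on one of the carrier's three outer places (which one varies).
- carrier: fixed round white bottle carrier, a flat disc without rim, 184 mm in diameter, 8 mm thick. Origin: centre of its underside; z up. Bottles and jar stand on its top, 8 mm above the origin. Places are marked by grey discs in the surface (flat, only a mark): the jar's at the centre, the bottles' three with their centres 54 mm from the centre, at 0, 120 and 240 degrees from the carrier's x axis.
- mat: fixed blue rectangular rubber-like mat with a white border line, 260 mm along its x, 120 mm along its y, 4 mm thick: the side area for the bottles. Origin: centre of its underside; z up.
- balance: fixed white laboratory balance with a round steel pan 104 mm in diameter; the pan's flat top is 50 mm above the origin and does not move. The housing, 180 mm (x, from -105 to +75 mm) by 130 mm (y, centred), is 40 mm high, with a dark display at its -x end. Origin: below the centre of the pan, at the level of the table; z up.
- tape: bystander, to be left alone: loose orange roll of tape lying flat, 60 mm in diameter, 19 mm high. Origin: centre of its underside.
- pen: bystander, to be left alone: loose white marker pen with a red cap, lying, 125 mm long, 16 mm thick. Origin: on its underside; x along the pen towards the cap.
- dish: bystander, to be left alone: loose small steel dish, 64 mm in diameter, 18 mm high. Origin: centre of its underside.

How it is judged (in metres and radians):
On the way, in this order (a step that is already met when the one before it is completed fails the run):
1. all three bottles stand released on the blue mat (x of amber_bottle in the frame of mat between -0.125 and 0.125 m and y of amber_bottle in the frame of mat between -0.055 and 0.055 m and z of amber_bottle in the frame of mat between 0 and 0.01 m and angle between each of amber_bottle, white_bottle, green_bottle's own z axis and vertical below 0.1 rad and linear speed of each of amber_bottle, white_bottle, green_bottle below 0.03 m/s and contact force between the fingers and amber_bottle below 0.2 N and x of white_bottle in the frame of mat between -0.125 and 0.125 m and y of white_bottle in the frame of mat between -0.055 and 0.055 m and z of white_bottle in the frame of mat between 0 and 0.01 m and contact force between the fingers and white_bottle below 0.2 N and x of green_bottle in the frame of mat between -0.125 and 0.125 m and y of green_bottle in the frame of mat between -0.055 and 0.055 m and z of green_bottle in the frame of mat between 0 and 0.01 m and contact force between the fingers and green_bottle below 0.2 N), for 0.2 s.
2. the jar stands released in the middle of the balance pan while all three bottles are still on the mat (all of step 1 and horizontal distance between jar and balance below 0.015 m and z of jar in the frame of balance between 0.045 and 0.056 m and angle between jar's own z axis and vertical below 0.1 rad and linear speed of jar below 0.03 m/s and contact force between the fingers and jar below 0.2 N), for 0.2 s.
At the end, for the whole second after the job is handed in: The jar stands upright on the balance pan, within 15 mm of the pan's centre; each bottle stands upright on the carrier within 15 mm of where it itself stood at the start; all are released and at rest (horizontal distance between jar and balance below 0.015 m and z of jar in the frame of balance between 0.045 and 0.056 m and angle between each of jar, amber_bottle, white_bottle, green_bottle's own z axis and vertical below 0.1 rad and linear speed of each of jar, amber_bottle, white_bottle, green_bottle below 0.03 m/s and contact force between the fingers and jar below 0.2 N and distance of each of amber_bottle, white_bottle, green_bottle from where it was at the start of the episode below 0.015 m and contact force between the fingers and amber_bottle below 0.2 N and contact force between the fingers and white_bottle below 0.2 N and contact force between the fingers and green_bottle below 0.2 N); the robot touches nothing.
It fails at once if a bottle or the jar is tipped over (angle between any of amber_bottle, white_bottle, green_bottle, jar's own z axis and vertical above 0.6 rad).
It fails at once if a bottle or the jar is dropped or flung (over 0.6 m/s with no finger on it: a fall of about 2 cm) ((linear speed of amber_bottle above 0.6 m/s and contact force between the fingers and amber_bottle below 0.05 N) or (linear speed of white_bottle above 0.6 m/s and contact force between the fingers and white_bottle below 0.05 N) or (linear speed of green_bottle above 0.6 m/s and contact force between the fingers and green_bottle below 0.05 N) or (linear speed of jar above 0.6 m/s and contact force between the fingers and jar below 0.05 N)).
It fails at once if the tape, the pen or the dish is pushed more than 20 mm out of its place (distance of any of tape, pen, dish from where it was at the start of the episode above 0.02 m).
It also fails if it takes over 122 s, if anything falls off the work surface, if the arm or the gripper's body presses on something with over 40 N, if the wrist force passes 120 N, or if a joint passes its speed limit or range.

## Working session

There is one attempt and no reset: what is moved stays moved. The work goes in short steps, Python scripts to look and compute and a tool call to move; the robot and the scene stay as the last step left them, time stands still between calls to the robot, and variables do not carry over. Pictures are saved under pics/ and viewed, at most 14 in all, crops included, and the job is handed in when it is done.

```bash
ls; mkdir -p pics; python3 - <<'E'
from station import r
import cv2,numpy as np
s=r.sense();print(s)
for n in("side","top"):
    c=r.capture(n);np.savez(n+"0.npz",**{k:np.array(v) for k,v in c.items()});cv2.imwrite(f"pics/{n}0.png",c["pixels"][:,:,::-1]);print(c["K"],c["world_from_camera"],[k for k in c])
E
```

```text
pics
station.py
{'time_s': 0.0, 'joints': array([ 8.27116962e+01,  2.20895113e+01,  3.78220196e-01, -2.90918693e-02,
       -6.84096260e+01, -1.48190112e+01]), 'joint_velocities': array([-0.08208523,  0.01728768,  0.02903939, -0.01044154, -0.04406513,
        0.03168171]), 'effort': array([-2.94129250e-04, -3.90667963e+01,  1.87407589e+01,  4.22006607e+00,
        1.10374604e-02, -1.73522626e-04]), 'tcp_pos': array([0.23494361, 0.57850253, 0.22146184]), 'ee_rot': array([[ 9.26410104e-01, -3.76515310e-01, -7.36034101e-04],
       [-3.76516020e-01, -9.26407876e-01, -2.03341105e-03],
       [ 8.37426006e-05,  2.16090117e-03, -9.99997662e-01]]), 'wrist_force': array([-0.25500357,  1.05173619, -0.32656018]), 'moment': array([ 0.01445569, -0.04662624,  0.01627843]), 'gripper_force': 0.0, 'gripper_width': 0.9946059713241769}
[[464.22197719   0.         282.52187651]
 [  0.         464.22197719 212.14035052]
 [  0.           0.           1.        ]] [[ 0.8344269   0.25059865 -0.49084831 -0.03189531]
 [-0.55090404  0.40412553 -0.73019675 -0.89197794]
 [ 0.01537801  0.87970613  0.47526902  0.6340679 ]
 [ 0.          0.          0.          1.        ]] ['pixels', 'z_map', 'K', 'world_from_camera']
[[494.25516027   0.         273.11365221]
 [  0.         494.25516027 205.10593806]
 [  0.           0.           1.        ]] [[ 0.00182364  0.98282604 -0.18452546  0.37950071]
 [-0.99969326  0.00634942  0.02393872  0.00962815]
 [ 0.02469922  0.1844252   0.98253615  1.05203862]
 [ 0.          0.          0.          1.        ]] ['pixels', 'z_map', 'K', 'world_from_camera']
```

View pics/top0.png

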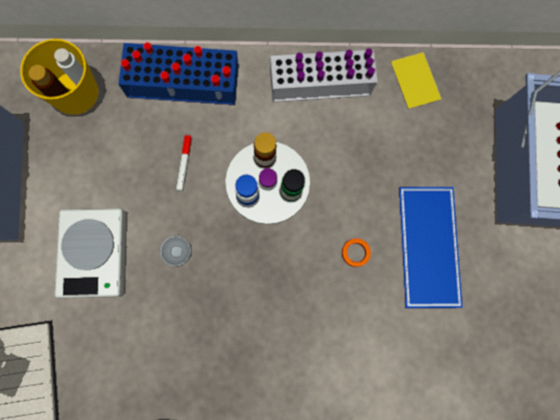

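View pics/side0.png

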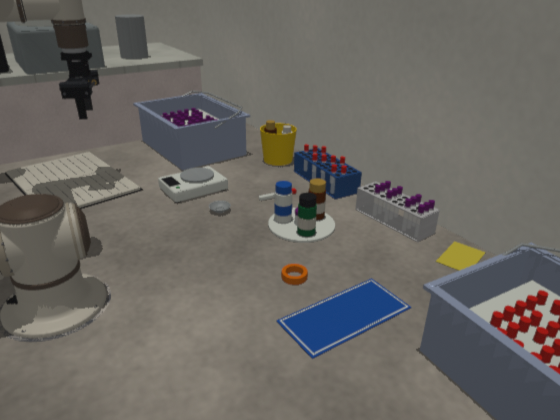

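Top view: caps are at amber (265,143), blue (247,187) and black (292,182). The jar lid is at (268,178), the carrier at (267,181), the mat at (431,247) and the pan at (88,244). The tape is at (356,252), the pen at (184,163) and the dish at (176,250). The side view shows the same layout, with all bottles standing.

```bash
cat > h.py <<'E'
import numpy as np,cv2
def cloud(c):
    K=c["K"];z=c["z_map"].astype(float);v,u=np.mgrid[:z.shape[0],:z.shape[1]]
    p=np.stack([(u-K[0,2])/K[0,0]*z,-(v-K[1,2])/K[1,1]*z,-z,np.ones_like(z)],-1)
    return (p@np.array(c["world_from_camera"]).T)[...,:3]
def ray(c,uv):
    K=c["K"];W=np.array(c["world_from_camera"])
    d=W[:3,:3]@np.array([(uv[0]-K[0,2])/K[0,0],-(uv[1]-K[1,2])/K[1,1],-1]);return W[:3,3],d
def plane(c,uv,z):
    o,d=ray(c,uv);return o+d*(z-o[2])/d[2]
def tri(c1,a,c2,b):
    (o1,d1),(o2,d2)=ray(c1,a),ray(c2,b)
    t=np.linalg.lstsq(np.stack([d1,-d2],1),o2-o1,rcond=None)[0]
    p,q=o1+t[0]*d1,o2+t[1]*d2;return (p+q)/2,np.linalg.norm(p-q)
def blob(c,lo,hi,roi):
    hsv=cv2.cvtColor(c["pixels"],cv2.COLOR_RGB2HSV);m=cv2.inRange(hsv,np.array(lo),np.array(hi))
    k=np.zeros_like(m);x0,x1,y0,y1=roi;k[y0:y1,x0:x1]=1;m=m*k
    n,l,s,ce=cv2.connectedComponentsWithStats(m);i=1+np.argmax(s[1:,4]);return l==i,ce[i]
COL={"blue":((100,120,50),(125,255,255)),"purple":((130,80,30),(165,255,255)),"gold":((10,120,80),(28,255,255)),"black":((0,0,0),(179,255,45)),"orange":((3,180,120),(14,255,255))}
E
python3 - <<'E'
from h import *
np.set_printoptions(precision=4,suppress=True)
T={k:v for k,v in np.load("top0.npz").items()};S={k:v for k,v in np.load("side0.npz").items()}
roiT=dict(blue=(232,262,172,200),gold=(250,280,130,165),black=(278,308,168,196),purple=(256,280,165,192))
roiS=dict(blue=(272,296,178,194),gold=(306,330,176,192),black=(296,320,190,208))
P,Q=cloud(T),cloud(S)
for n in roiT:
    m,c=blob(T,*COL[n],roiT[n]);p=P[m]; zt=np.percentile(p[:,2],90);q=p[abs(p[:,2]-zt)<.006]
    # top disc: refit
    uv=np.argwhere(m&(abs(P[...,2]-zt)<.006))[:,::-1]
    (cx,cy),R=cv2.minEnclosingCircle(q[:,:2].astype(np.float32))
    print(n,m.sum(),c,"z",zt,"mean",q.mean(0),"circ",cx,cy,R)
    if n in roiS:
        m2,c2=blob(S,*COL[n],roiS[n]);p=Q[m2];zt=np.percentile(p[:,2],90);q=p[abs(p[:,2]-zt)<.006]
        uv2=np.argwhere(m2&(abs(Q[...,2]-zt)<.006))[:,::-1]
        print("   side",m2.sum(),"z",zt,q.mean(0),"tri",tri(T,uv.mean(0),S,uv2.mean(0)))
# carrier: white pts z 4..14mm
hsv=cv2.cvtColor(T["pixels"],cv2.COLOR_RGB2HSV)
def fit(m,name):
    p=P[m];print(name,m.sum(),"z",np.median(p[:,2]),"circ",cv2.minEnclosingCircle(p[:,:2].astype(np.float32)),"rect",cv2.minAreaRect(p[:,:2].astype(np.float32)))
box=np.zeros(hsv.shape[:2],bool);box[135:228,220:316]=1
m=(box&(hsv[...,1]<40)&(hsv[...,2]>150)&(P[...,2]<.02)&(P[...,2]>0)).astype(np.uint8);m=cv2.morphologyEx(m,cv2.MORPH_OPEN,np.ones((3,3)))>0;fit(m,"carrier")
m,_=blob(T,*COL["blue"],(395,470,180,315));fit(m,"mat")
b=np.zeros(box.shape,bool);b[200:302,50:130]=1
m=b&(P[...,2]>.025);fit(m,"bal")
for zz in(.035,.042,.046,.05):print(zz,(b&(P[...,2]>zz)).sum())
m=b&(P[...,2]>.046);fit(m,"pan")
m,_=blob(T,*COL["orange"],(335,380,230,275));fit(m,"tape")
ed=[(np.array(x),) for x in ()]
for n,uv,z in(("dish",(176,250),.018),("pen",(187,137),.016),("pen",(180,188),.016)):print(n,plane(T,uv,z))
g=cv2.medianBlur(cv2.cvtColor(T["pixels"],cv2.COLOR_RGB2GRAY),3)
print(cv2.HoughCircles(g[205:285,50:130],cv2.HOUGH_GRADIENT,1,50,param1=80,param2=15,minRadius=20,maxRadius=32))
print(P[165:200:4,268,2])
E
```

```text
blue 370 [246.0081 185.4108] z 0.11846682497868173 mean [0.5937 0.0394 0.1165] circ 0.594596266746521 0.03930152952671051 0.0217976626008749
   side 181 z 0.11492757081613347 [0.5916 0.0344 0.1133] tri (array([0.5952, 0.0396, 0.1103]), np.float64(1.5988960113792093e-05))
gold 392 [264.6454 143.1684] z 0.11845281949856397 mean [0.6802 0.0028 0.1164] circ 0.6805376410484314 0.003138840664178133 0.021774863824248314
   side 178 z 0.11497901703005527 [ 0.6775 -0.0012  0.1134] tri (array([0.6815, 0.003 , 0.1109]), np.float64(0.00097352359660511))
black 370 [293.2297 180.7405] z 0.1186239905640667 mean [ 0.6049 -0.0528  0.1164] circ 0.6056109666824341 -0.053171198815107346 0.02137424424290657
   side 229 z 0.11485629100751774 [ 0.6039 -0.0584  0.1133] tri (array([ 0.6069, -0.0535,  0.1102]), np.float64(0.0012599133790628225))
purple 267 [267.6255 177.161 ] z 0.05086991347898926 mean [ 0.6266 -0.0034  0.0487] circ 0.6271221041679382 -0.004068680107593536 0.019483502954244614
carrier 3192 z 0.00845396409323762 circ ((0.6296712160110474, -0.0032747657969594), 0.09386057406663895) rect ((0.625
[... 471 characters left out ...]
4155650734901428, 0.17990083992481232), 89.8625717163086)
0.035 5615
0.042 2770
0.046 2121
0.05 1259
pan 2121 z 0.05044843295850909 circ ((0.43950504064559937, 0.20941145718097687), 0.20869983732700348) rect ((0.40609514713287354, 0.22529597580432892), (0.41363009810447693, 0.1333777904510498), 65.09796905517578)
tape 345 z 0.019090694267445363 circ ((0.4335379898548126, -0.10328260809183121), 0.12527534365653992) rect ((0.42297518253326416, -0.11013651639223099), (0.057441432029008865, 0.24826371669769287), 32.97827911376953)
dish [0.4772 0.1867 0.018 ]
pen [0.7239 0.1725 0.016 ]
pen [0.61   0.1835 0.016 ]
[[[36.5 38.5 27. ]]]
[0.0317 0.0489 0.0506 0.0506 0.051  0.0469 0.0218 0.0097 0.0067]
```

```bash
python3 - <<'E'
from h import *
np.set_printoptions(precision=4,suppress=True)
T={k:v for k,v in np.load("top0.npz").items()};S={k:v for k,v in np.load("side0.npz").items()}
m,_=blob(T,*COL["blue"],(395,470,180,315))
box=lambda m:cv2.boxPoints(cv2.minAreaRect(np.argwhere(m)[:,::-1].astype(np.float32)))
b=box(m);w=np.array([plane(T,x,.004) for x in b]);print("mat top",w,w.mean(0))
m2,_=blob(S,*COL["blue"],(270,415,275,355));ct=cv2.findContours(m2.astype(np.uint8),0,2)[0][0]
q=cv2.approxPolyDP(cv2.convexHull(ct),8,True)[:,0];print("side corners",[plane(S,x,.004) for x in q])
print("mat tri",tri(T,np.argwhere(m).mean(0)[::-1],S,np.argwhere(m2).mean(0)[::-1]))
print("pan",plane(T,(86.5,243.5),.05))
P=cloud(T);bb=np.zeros(P.shape[:2],bool);bb[205:300,50:130]=1
ok=bb&(T["z_map"]>.1)&(P[...,2]>.046)&(P[...,2]<.06);
ok=cv2.morphologyEx(ok.astype(np.uint8),cv2.MORPH_OPEN,np.ones((5,5)))>0
p=P[ok];print("pan pts",ok.sum(),np.median(p[:,2]),p.mean(0),cv2.minEnclosingCircle(p[:,:2].astype(np.float32)))
ok=bb&(T["z_map"]>.1)&(P[...,2]>.033)&(P[...,2]<.06);ok=cv2.morphologyEx(ok.astype(np.uint8),cv2.MORPH_OPEN,np.ones((5,5)))>0
print("housing",cv2.minAreaRect(P[ok][:,:2].astype(np.float32)))
g=cv2.medianBlur(cv2.cvtColor(S["pixels"],cv2.COLOR_RGB2GRAY),3)
Q=cloud(S);sb=np.zeros(Q.shape[:2],bool);sb[155:200,155:235]=1
ok=sb&(S["z_map"]>.1)&(Q[...,2]>.046)&(Q[...,2]<.06);p=Q[ok];print("side pan",ok.sum(),np.median(p[:,2]),np.median(p,0))
m,c=blob(T,*COL["orange"],(335,380,230,275));print("tape",plane(T,c,.019))
E
```

```text
mat top [[ 0.6094 -0.2998  0.004 ]
 [ 0.6163 -0.4064  0.004 ]
 [ 0.3698 -0.4041  0.004 ]
 [ 0.364  -0.3019  0.004 ]] [ 0.4899 -0.353   0.004 ]
side corners [array([ 0.6079, -0.399 ,  0.004 ]), array([ 0.3718, -0.4032,  0.004 ]), array([ 0.3684, -0.3086,  0.004 ]), array([ 0.6021, -0.3015,  0.004 ])]
mat tri (array([ 0.4847, -0.3521, -0.0004]), np.float64(0.00504353339326335))
pan [0.4865 0.3612 0.05  ]
pan pts 2033 0.0504355620165613 [0.4844 0.359  0.0505] ((0.48546212911605835, 0.35963982343673706), 0.05243882164359093)
housing ((0.47022780776023865, 0.359142929315567), (0.18003401160240173, 0.13021406531333923), 1.7435665130615234)
side pan 343 0.04779824147750522 [0.4845 0.3579 0.0478]
tape [ 0.4741 -0.1894  0.019 ]
```

Careful with the scale: shifts go in shares of 40 cm and turns go in shares of 180 degrees. That gives: 0.28 m / 0.4 = 0.7, 0.26 m / 0.4 = 0.65, -22.1 degrees / 180 = -0.1228.

Request:
steer_hand --ticks '[{"finger_gap":0.75,"xyz":[0.05,0.0375,0],"rot":[0,0,-0.0222]},{"finger_gap":0.75,"xyz":[0.15,0.1125,0.025],"rot":[0,0,-0.0444]},{"finger_gap":0.75,"xyz":[0.25,0.1875,0.0375],"rot":[0,0,-0.0667]},{"finger_gap":0.75,"xyz":[0.35,0.2625,0.05],"rot":[0,0,-0.0889]},{"finger_gap":0.75,"xyz":[0.45,0.3375,0.0625],"rot":[0,0,-0.1111]},{"finger_gap":0.75,"xyz":[0.55,0.4125,0.075],"rot":[0,0,-0.1228]},{"finger_gap":0.75,"xyz":[0.65,0.4875,0.075],"rot":[0,0,-0.1228]},{"finger_gap":0.75,"xyz":[0.7,0.525,0.075],"rot":[0,0,-0.1228]}]'

```text
time_s: 0.9
tcp_pos: [0.4161, 0.2758, 0.1921]
ee_rot: [[1.0, -0.003, -0.001], [-0.003, -1.0, -0.001], [-0.001, 0.001, -1.0]]
wrist_force: [-0.1, -0.3, -0.2]
gripper_width: 0.752
gripper_force: 0.0
```

```bash
python3 -c "
from station import r
s=r.sense();print(s['joints'],s['ee_rot'],s['gripper_width'],s['tcp_pos'])"
```

```text
[ 5.22069198e+01  1.13470361e+01 -1.94409705e+01 -7.61662038e-03
 -5.93149378e+01  3.76504969e+01] [[ 0.99999602 -0.00255568 -0.00119139]
 [-0.00255729 -0.99999582 -0.00134976]
 [-0.00118793  0.0013528  -0.99999838]] 0.7518318393472195 [0.41607262 0.27582326 0.19207458]
```

To row units: 0.332 m / 0.4 = 0.83, 0.21 m / 0.4 = 0.525.

Request:
steer_hand --ticks '[{"finger_gap":0.75,"xyz":[0.06,0.105,0.015]},{"finger_gap":0.75,"xyz":[0.12,0.21,0.03]},{"finger_gap":0.75,"xyz":[0.18,0.315,0.045]},{"finger_gap":0.75,"xyz":[0.24,0.42,0.06]},{"finger_gap":0.75,"xyz":[0.3,0.525,0.075]},{"finger_gap":0.75,"xyz":[0.36,0.63,0.09]},{"finger_gap":0.75,"xyz":[0.42,0.735,0.1]},{"finger_gap":0.75,"xyz":[0.4768,0.83,0.1075]}]'

```text
time_s: 1.7
tcp_pos: [0.6066, -0.0551, 0.1487]
ee_rot: [[1.0, -0.001, -0.001], [-0.001, -1.0, -0.0], [-0.001, 0.0, -1.0]]
wrist_force: [1.5, 0.2, -0.2]
gripper_width: 0.752
gripper_force: 0.0
```

Request:
steer_hand --ticks '[{"finger_gap":0.75},{"finger_gap":0.75}]'

```text
time_s: 1.9
tcp_pos: [0.6059, -0.054, 0.1484]
ee_rot: [[1.0, -0.003, -0.002], [-0.003, -1.0, 0.0], [-0.002, -0.0, -1.0]]
wrist_force: [-0.1, -0.6, -0.7]
gripper_width: 0.749
gripper_force: 0.0
```

```bash
python3 - <<'E'
from station import r
import cv2
s=r.sense();print(s['tcp_pos'])
c=r.capture("top");cv2.imwrite("pics/t1.png",cv2.resize(c["pixels"][90:250,180:400,::-1],None,fx=3,fy=3))
E
```

```text
[ 0.60585923 -0.05399862  0.14841099]
```

View pics/t1.png

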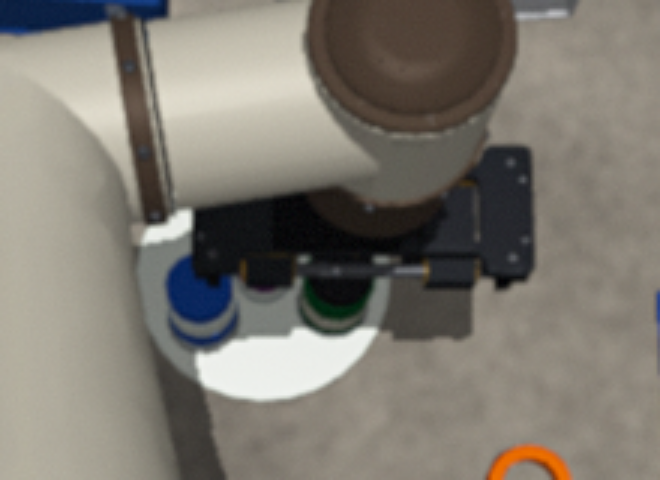

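The picture shows the gripper centred over the black cap at crop (338,290). I'm descending to grip.

To row units: 0.088 m / 0.4 = 0.22, 0.07 m / 0.4 = 0.175.

Request:
steer_hand --ticks '[{"finger_gap":0.75,"xyz":[0,0,0.05]},{"finger_gap":0.75,"xyz":[0,0,0.1125]},{"finger_gap":0.75,"xyz":[0,0,0.175]},{"finger_gap":0.75,"xyz":[0,0,0.22]},{"finger_gap":0.75,"xyz":[0,0,0.22]},{"finger_gap":0,"xyz":[0,0,0.22]},{"finger_gap":0,"xyz":[0,0,0.22]},{"finger_gap":0,"xyz":[0,0,0.22]}]'

```text
time_s: 2.75
tcp_pos: [0.607, -0.0524, 0.0631]
ee_rot: [[1.0, 0.001, 0.003], [0.001, -1.0, 0.0], [0.003, -0.0, -1.0]]
wrist_force: [-0.4, 0.4, 1.6]
gripper_width: 0.564
gripper_force: 0.9
```

Request:
steer_hand --ticks '[{"finger_gap":0},{"finger_gap":0},{"finger_gap":0}]'

```text
time_s: 3.05
tcp_pos: [0.6072, -0.0524, 0.063]
ee_rot: [[1.0, 0.0, 0.003], [0.0, -1.0, 0.0], [0.003, -0.0, -1.0]]
wrist_force: [-1.4, 3.8, 6.0]
gripper_width: 0.546
gripper_force: 30.0
```

To row units: 0.15 m / 0.4 = 0.375, -0.07 m / 0.4 = -0.175.

Request:
steer_hand --ticks '[{"finger_gap":0,"xyz":[0,0,-0.025]},{"finger_gap":0,"xyz":[0,0,-0.075]},{"finger_gap":0,"xyz":[0,0,-0.1375]},{"finger_gap":0,"xyz":[0,0.025,-0.175]},{"finger_gap":0,"xyz":[-0.025,0.0875,-0.175]},{"finger_gap":0,"xyz":[-0.0625,0.175,-0.175]},{"finger_gap":0,"xyz":[-0.1,0.275,-0.175]},{"finger_gap":0,"xyz":[-0.1425,0.375,-0.175]}]'

```text
time_s: 3.85
tcp_pos: [0.548, -0.2041, 0.1313]
ee_rot: [[1.0, 0.0, -0.001], [0.0, -1.0, 0.0], [-0.001, -0.0, -1.0]]
wrist_force: [0.3, -0.0, -2.2]
gripper_width: 0.543
gripper_force: 30.0
```

Request:
steer_hand --ticks '[{"finger_gap":0,"xyz":[-0.0375,0.1,0]},{"finger_gap":0,"xyz":[-0.075,0.2,0]},{"finger_gap":0,"xyz":[-0.1125,0.2875,0]},{"finger_gap":0,"xyz":[-0.1375,0.35,0.0125]},{"finger_gap":0,"xyz":[-0.15,0.375,0.05]},{"finger_gap":0,"xyz":[-0.15,0.375,0.1]},{"finger_gap":0,"xyz":[-0.15,0.375,0.1375]},{"finger_gap":0,"xyz":[-0.15,0.375,0.16]}]'

```text
time_s: 4.65
tcp_pos: [0.4875, -0.3528, 0.0658]
ee_rot: [[1.0, -0.001, -0.003], [-0.001, -1.0, 0.002], [-0.003, -0.002, -1.0]]
wrist_force: [-0.4, -0.5, -2.6]
gripper_width: 0.544
gripper_force: 30.0
```

Request:
steer_hand --ticks '[{"finger_gap":0,"xyz":[0,0,0.0075]},{"finger_gap":0,"xyz":[0,0,0.015]},{"finger_gap":0,"xyz":[0,0,0.02]},{"finger_gap":0,"xyz":[0,0,0.0225]},{"finger_gap":0,"xyz":[0,0,0.0225]}]'

```text
time_s: 5.15
tcp_pos: [0.4896, -0.3529, 0.0591]
ee_rot: [[1.0, 0.0, 0.001], [0.0, -1.0, -0.0], [0.001, 0.0, -1.0]]
wrist_force: [-0.7, -0.1, -2.4]
gripper_width: 0.545
gripper_force: 30.0
```

To row units: 0.001 m / 0.4 = 0.0025.

Request:
steer_hand --ticks '[{"finger_gap":0,"xyz":[0,0,0.0025]},{"finger_gap":0,"xyz":[0,0,0.0025]},{"finger_gap":0,"xyz":[0,0,0.0025]}]'

```text
time_s: 5.45
tcp_pos: [0.4897, -0.353, 0.059]
ee_rot: [[1.0, 0.0, 0.001], [0.0, -1.0, -0.001], [0.001, 0.001, -1.0]]
wrist_force: [-0.7, 2.3, 6.6]
gripper_width: 0.544
gripper_force: 30.0
```

Request:
steer_hand --ticks '[{"finger_gap":0,"xyz":[0,0,0.0025]},{"finger_gap":0,"xyz":[0,0,0.0025]},{"finger_gap":0,"xyz":[0,0,0.0025]}]'

```text
time_s: 5.75
tcp_pos: [0.4897, -0.353, 0.059]
ee_rot: [[1.0, 0.001, 0.001], [0.001, -1.0, -0.001], [0.001, 0.001, -1.0]]
wrist_force: [-2.9, 3.5, 9.8]
gripper_width: 0.543
gripper_force: 30.0
```

To row units: -0.093 m / 0.4 = -0.2325, -0.001 m / 0.4 = -0.0025.

Request:
steer_hand --ticks '[{"finger_gap":0.75,"xyz":[0,0,-0.0025]},{"finger_gap":0.75,"xyz":[0,0,-0.0025]},{"finger_gap":0.75,"xyz":[0,0,-0.0025]},{"finger_gap":0.75,"xyz":[0,0,-0.0375]},{"finger_gap":0.75,"xyz":[0,0,-0.1125]},{"finger_gap":0.75,"xyz":[0,0,-0.2]},{"finger_gap":0.75,"xyz":[0.025,-0.05,-0.2325]},{"finger_gap":0.75,"xyz":[0.075,-0.14,-0.2325]}]'

```text
time_s: 6.55
tcp_pos: [0.5202, -0.2986, 0.1523]
ee_rot: [[1.0, -0.004, 0.005], [-0.004, -1.0, -0.002], [0.005, 0.002, -1.0]]
wrist_force: [0.6, 0.5, -0.3]
gripper_width: 0.75
gripper_force: 0.0
```

Request:
steer_hand --ticks '[{"finger_gap":0.75,"xyz":[0.05,-0.0925,0]},{"finger_gap":0.75,"xyz":[0.1,-0.1875,0]},{"finger_gap":0.75,"xyz":[0.15,-0.28,0]},{"finger_gap":0.75,"xyz":[0.2,-0.375,0]},{"finger_gap":0.75,"xyz":[0.25,-0.4675,0]},{"finger_gap":0.75,"xyz":[0.3,-0.5625,0]},{"finger_gap":0.75,"xyz":[0.35,-0.655,0]},{"finger_gap":0.75,"xyz":[0.4025,-0.75,0]}]'

```text
time_s: 7.35
tcp_pos: [0.6808, 0.0046, 0.1491]
ee_rot: [[1.0, -0.0, -0.0], [-0.0, -1.0, -0.0], [-0.0, 0.0, -1.0]]
wrist_force: [-0.5, 0.3, -0.1]
gripper_width: 0.748
gripper_force: 0.0
```

Request:
steer_hand --ticks '[{"finger_gap":0.75},{"finger_gap":0.75}]'

```text
time_s: 7.55
tcp_pos: [0.6802, 0.0041, 0.1484]
ee_rot: [[1.0, 0.002, -0.001], [0.002, -1.0, -0.0], [-0.001, 0.0, -1.0]]
wrist_force: [-0.1, -1.2, 0.1]
gripper_width: 0.752
gripper_force: 0.0
```

```bash
python3 - <<'E'
from station import r
import cv2
c=r.capture("side");cv2.imwrite("pics/s1.png",c["pixels"][:,:,::-1])
E
```

```text
(no output)
```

View pics/s1.png

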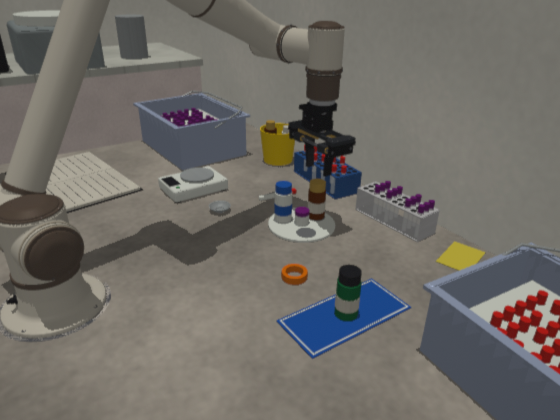

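The green bottle stands upright on the mat at (348,293), and the gripper is over amber at (316,185). Next I'll pick amber and move it.

To row units: 0.087 m / 0.4 = 0.2175, 0.07 m / 0.4 = 0.175.

Request:
steer_hand --ticks '[{"finger_gap":0.75,"xyz":[0,0,0.05]},{"finger_gap":0.75,"xyz":[0,0,0.1125]},{"finger_gap":0.75,"xyz":[0,0,0.175]},{"finger_gap":0.75,"xyz":[0,0,0.2175]},{"finger_gap":0.75,"xyz":[0,0,0.2175]},{"finger_gap":0,"xyz":[0,0,0.2175]},{"finger_gap":0,"xyz":[0,0,0.2175]},{"finger_gap":0,"xyz":[0,0,0.2175]}]'

```text
time_s: 8.4
tcp_pos: [0.6811, 0.0031, 0.0642]
ee_rot: [[1.0, -0.0, 0.003], [-0.0, -1.0, 0.001], [0.003, -0.001, -1.0]]
wrist_force: [-0.3, 0.9, 0.0]
gripper_width: 0.561
gripper_force: 0.8
```

Request:
steer_hand --ticks '[{"finger_gap":0},{"finger_gap":0},{"finger_gap":0}]'

```text
time_s: 8.7
tcp_pos: [0.6812, 0.0032, 0.0641]
ee_rot: [[1.0, 0.001, 0.003], [0.001, -1.0, -0.0], [0.003, 0.0, -1.0]]
wrist_force: [-0.6, 1.1, 5.4]
gripper_width: 0.544
gripper_force: 29.9
```

To row units: 0.15 m / 0.4 = 0.375, -0.07 m / 0.4 = -0.175.

Request:
steer_hand --ticks '[{"finger_gap":0,"xyz":[0,0,-0.025]},{"finger_gap":0,"xyz":[0,0,-0.075]},{"finger_gap":0,"xyz":[0,0,-0.1375]},{"finger_gap":0,"xyz":[0,0.025,-0.175]},{"finger_gap":0,"xyz":[-0.025,0.0875,-0.175]},{"finger_gap":0,"xyz":[-0.05,0.175,-0.175]},{"finger_gap":0,"xyz":[-0.08,0.275,-0.175]},{"finger_gap":0,"xyz":[-0.11,0.375,-0.175]}]'

```text
time_s: 9.5
tcp_pos: [0.6349, -0.1477, 0.1319]
ee_rot: [[1.0, 0.0, -0.002], [0.0, -1.0, 0.001], [-0.002, -0.001, -1.0]]
wrist_force: [0.4, 0.6, -1.6]
gripper_width: 0.545
gripper_force: 29.9
```

Request:
steer_hand --ticks '[{"finger_gap":0,"xyz":[-0.03,0.1,0]},{"finger_gap":0,"xyz":[-0.06,0.2,0]},{"finger_gap":0,"xyz":[-0.09,0.3,0]},{"finger_gap":0,"xyz":[-0.12,0.4,0]},{"finger_gap":0,"xyz":[-0.1375,0.475,0]},{"finger_gap":0,"xyz":[-0.145,0.5125,0.0125]},{"finger_gap":0,"xyz":[-0.145,0.5125,0.05]},{"finger_gap":0,"xyz":[-0.145,0.5125,0.1]}]'

```text
time_s: 10.3
tcp_pos: [0.5782, -0.3523, 0.0923]
ee_rot: [[1.0, -0.001, 0.001], [-0.001, -1.0, 0.0], [0.001, -0.0, -1.0]]
wrist_force: [0.7, -0.4, -3.1]
gripper_width: 0.542
gripper_force: 29.9
```

Request:
steer_hand --ticks '[{"finger_gap":0,"xyz":[0,0,0.0375]},{"finger_gap":0,"xyz":[0,0,0.06]},{"finger_gap":0,"xyz":[0,0,0.0725]},{"finger_gap":0,"xyz":[0,0,0.08]},{"finger_gap":0,"xyz":[0,0,0.0825]},{"finger_gap":0,"xyz":[0,0,0.085]},{"finger_gap":0,"xyz":[0,0,0.085]}]'

```text
time_s: 11.0
tcp_pos: [0.5789, -0.3518, 0.0602]
ee_rot: [[1.0, 0.0, 0.002], [0.0, -1.0, -0.001], [0.002, 0.001, -1.0]]
wrist_force: [-1.6, 3.6, 4.6]
gripper_width: 0.543
gripper_force: 29.9
```

To row units: -0.092 m / 0.4 = -0.23, -0.08 m / 0.4 = -0.2.

Request:
steer_hand --ticks '[{"finger_gap":0.75},{"finger_gap":0.75},{"finger_gap":0.75},{"finger_gap":0.75,"xyz":[0,0,-0.0375]},{"finger_gap":0.75,"xyz":[0,0,-0.1125]},{"finger_gap":0.75,"xyz":[0,0,-0.2]},{"finger_gap":0.75,"xyz":[0,-0.05,-0.23]},{"finger_gap":0.75,"xyz":[0.005,-0.14,-0.23]}]'

```text
time_s: 11.8
tcp_pos: [0.5816, -0.2973, 0.1543]
ee_rot: [[1.0, -0.003, 0.007], [-0.003, -1.0, -0.003], [0.007, 0.003, -1.0]]
wrist_force: [-0.1, 0.2, -0.6]
gripper_width: 0.748
gripper_force: 0.0
```

Request:
steer_hand --ticks '[{"finger_gap":0.75,"xyz":[0.005,-0.105,0]},{"finger_gap":0.75,"xyz":[0.01,-0.21,0]},{"finger_gap":0.75,"xyz":[0.015,-0.315,0]},{"finger_gap":0.75,"xyz":[0.02,-0.42,0]},{"finger_gap":0.75,"xyz":[0.025,-0.525,0]},{"finger_gap":0.75,"xyz":[0.03,-0.63,0]},{"finger_gap":0.75,"xyz":[0.035,-0.735,0]},{"finger_gap":0.75,"xyz":[0.0363,-0.8375,0]}]'

```text
time_s: 12.6
tcp_pos: [0.5945, 0.0413, 0.1513]
ee_rot: [[1.0, 0.0, 0.001], [0.0, -1.0, 0.0], [0.001, -0.0, -1.0]]
wrist_force: [-0.0, -0.5, -0.2]
gripper_width: 0.749
gripper_force: 0.0
```

Request:
steer_hand --ticks '[{"finger_gap":0.75},{"finger_gap":0.75}]'

```text
time_s: 12.8
tcp_pos: [0.5945, 0.0403, 0.151]
ee_rot: [[1.0, 0.002, 0.0], [0.002, -1.0, 0.0], [0.0, -0.0, -1.0]]
wrist_force: [0.3, -0.1, 0.5]
gripper_width: 0.749
gripper_force: 0.0
```

To row units: 0.089 m / 0.4 = 0.2225, 0.001 m / 0.4 = 0.0025.

Request:
steer_hand --ticks '[{"finger_gap":0.75,"xyz":[0,0.0025,0.05]},{"finger_gap":0.75,"xyz":[0,0.0025,0.1125]},{"finger_gap":0.75,"xyz":[0,0.0025,0.175]},{"finger_gap":0.75,"xyz":[0,0.0025,0.22]},{"finger_gap":0.75,"xyz":[0,0.0025,0.2225]},{"finger_gap":0,"xyz":[0,0.0025,0.2225]},{"finger_gap":0,"xyz":[0,0.0025,0.2225]},{"finger_gap":0,"xyz":[0,0.0025,0.2225]}]'

```text
time_s: 13.6
tcp_pos: [0.5958, 0.0383, 0.0631]
ee_rot: [[1.0, -0.0, 0.003], [-0.0, -1.0, 0.001], [0.003, -0.001, -1.0]]
wrist_force: [0.2, 1.1, 0.8]
gripper_width: 0.561
gripper_force: 0.8
```

Request:
steer_hand --ticks '[{"finger_gap":0},{"finger_gap":0},{"finger_gap":0}]'

```text
time_s: 13.9
tcp_pos: [0.5958, 0.0384, 0.0629]
ee_rot: [[1.0, 0.001, 0.003], [0.001, -1.0, 0.0], [0.003, -0.0, -1.0]]
wrist_force: [0.4, 0.4, 6.2]
gripper_width: 0.544
gripper_force: 29.7
```

To row units: 0.15 m / 0.4 = 0.375, -0.075 m / 0.4 = -0.1875.

Request:
steer_hand --ticks '[{"finger_gap":0,"xyz":[0,0,-0.025]},{"finger_gap":0,"xyz":[0,0,-0.075]},{"finger_gap":0,"xyz":[0,0,-0.1375]},{"finger_gap":0,"xyz":[-0.0125,0.025,-0.175]},{"finger_gap":0,"xyz":[-0.045,0.0875,-0.175]},{"finger_gap":0,"xyz":[-0.0875,0.175,-0.175]},{"finger_gap":0,"xyz":[-0.1375,0.275,-0.175]},{"finger_gap":0,"xyz":[-0.1875,0.375,-0.175]}]'

```text
time_s: 14.7
tcp_pos: [0.5176, -0.1134, 0.1313]
ee_rot: [[1.0, 0.0, -0.002], [0.0, -1.0, 0.0], [-0.002, -0.0, -1.0]]
wrist_force: [-0.2, -0.1, -1.8]
gripper_width: 0.55
gripper_force: 29.7
```

Request:
steer_hand --ticks '[{"finger_gap":0,"xyz":[-0.05,0.1,0]},{"finger_gap":0,"xyz":[-0.1,0.2,0]},{"finger_gap":0,"xyz":[-0.15,0.3,0]},{"finger_gap":0,"xyz":[-0.2,0.4,0]},{"finger_gap":0,"xyz":[-0.25,0.5,0]},{"finger_gap":0,"xyz":[-0.2875,0.575,0]},{"finger_gap":0,"xyz":[-0.3,0.605,0.025]},{"finger_gap":0,"xyz":[-0.3,0.605,0.075]}]'

```text
time_s: 15.5
tcp_pos: [0.3989, -0.3557, 0.1019]
ee_rot: [[1.0, -0.003, 0.002], [-0.003, -1.0, -0.001], [0.002, 0.001, -1.0]]
wrist_force: [0.5, -0.3, -1.8]
gripper_width: 0.544
gripper_force: 29.7
```

Request:
steer_hand --ticks '[{"finger_gap":0,"xyz":[0,0,0.05]},{"finger_gap":0,"xyz":[0,0,0.08]},{"finger_gap":0,"xyz":[0,0,0.095]},{"finger_gap":0,"xyz":[0,0,0.1025]},{"finger_gap":0,"xyz":[0,0,0.1075]},{"finger_gap":0,"xyz":[0,0,0.11]},{"finger_gap":0,"xyz":[0,0,0.11]}]'

```text
time_s: 16.2
tcp_pos: [0.4004, -0.3538, 0.059]
ee_rot: [[1.0, 0.001, 0.001], [0.001, -1.0, -0.001], [0.001, 0.001, -1.0]]
wrist_force: [-1.2, 2.1, 4.5]
gripper_width: 0.548
gripper_force: 29.8
```

To row units: -0.092 m / 0.4 = -0.23, -0.08 m / 0.4 = -0.2.

Request:
steer_hand --ticks '[{"finger_gap":0.75},{"finger_gap":0.75},{"finger_gap":0.75},{"finger_gap":0.75,"xyz":[0,0,-0.0375]},{"finger_gap":0.75,"xyz":[0,0,-0.1125]},{"finger_gap":0.75,"xyz":[0,0,-0.2]},{"finger_gap":0.75,"xyz":[0.0325,-0.05,-0.23]},{"finger_gap":0.75,"xyz":[0.09,-0.14,-0.23]}]'

```text
time_s: 17.0
tcp_pos: [0.4369, -0.2993, 0.1522]
ee_rot: [[1.0, -0.004, 0.006], [-0.004, -1.0, -0.003], [0.006, 0.003, -1.0]]
wrist_force: [1.1, -0.7, -0.6]
gripper_width: 0.747
gripper_force: 0.0
```

Request:
steer_hand --ticks '[{"finger_gap":0.75,"xyz":[0.0625,-0.095,0]},{"finger_gap":0.75,"xyz":[0.125,-0.19,0]},{"finger_gap":0.75,"xyz":[0.1875,-0.285,0]},{"finger_gap":0.75,"xyz":[0.25,-0.38,0]},{"finger_gap":0.75,"xyz":[0.3125,-0.475,0]},{"finger_gap":0.75,"xyz":[0.375,-0.57,0]},{"finger_gap":0.75,"xyz":[0.4375,-0.665,0]},{"finger_gap":0.75,"xyz":[0.475,-0.735,0]}]'

```text
time_s: 17.8
tcp_pos: [0.6274, -0.0015, 0.1492]
ee_rot: [[1.0, 0.001, 0.001], [0.001, -1.0, -0.0], [0.001, 0.0, -1.0]]
wrist_force: [-0.1, 0.5, -1.2]
gripper_width: 0.748
gripper_force: 0.0
```

Request:
steer_hand --ticks '[{"finger_gap":0.75},{"finger_gap":0.75}]'

```text
time_s: 18.0
tcp_pos: [0.6256, -0.0034, 0.1489]
ee_rot: [[1.0, 0.001, -0.001], [0.001, -1.0, -0.0], [-0.001, 0.0, -1.0]]
wrist_force: [0.5, -1.3, -0.3]
gripper_width: 0.75
gripper_force: 0.0
```

```bash
python3 - <<'E'
from station import r
import cv2
from h import *
c=r.capture("side");cv2.imwrite("pics/s2.png",c["pixels"][:,:,::-1])
m,uv=blob(c,*COL["purple"],(285,325,195,230));Q=cloud(c);print(m.sum(),uv,np.median(Q[m],0),plane(c,uv,.045))
E
```

```text
109 [301.55045872 211.44036697] [ 0.62289451 -0.00973898  0.04530285] [ 0.62203606 -0.01054645  0.045     ]
```

View pics/s2.png

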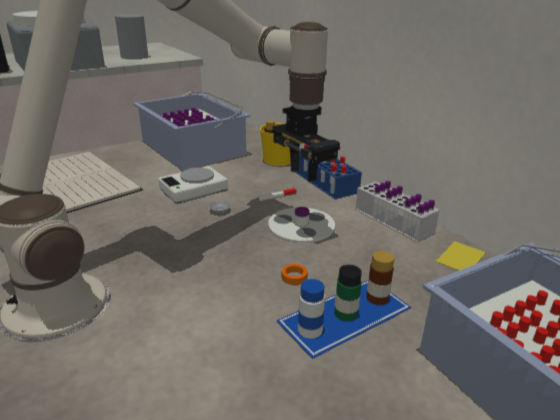

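All three bottles stand on the mat, white at (311,310), green at (348,293) and amber at (381,278). The jar at (302,213) is now clear. I'll pick it up.

To row units: 0.135 m / 0.4 = 0.3375, 0.001 m / 0.4 = 0.0025.

Request:
steer_hand --ticks '[{"finger_gap":0.75,"xyz":[0.0025,0,0.075]},{"finger_gap":0.75,"xyz":[0.0025,0,0.175]},{"finger_gap":0.75,"xyz":[0.0025,0,0.25]},{"finger_gap":0.75,"xyz":[0.0025,0,0.3125]},{"finger_gap":0.75,"xyz":[0.0025,0,0.335]},{"finger_gap":0.75,"xyz":[0.0025,0,0.3375]},{"finger_gap":0,"xyz":[0.0025,0,0.3375]},{"finger_gap":0,"xyz":[0.0025,0,0.3375]}]'

```text
time_s: 18.85
tcp_pos: [0.6279, -0.004, 0.0164]
ee_rot: [[1.0, -0.0, 0.003], [-0.0, -1.0, 0.001], [0.003, -0.001, -1.0]]
wrist_force: [-0.2, 0.3, -0.0]
gripper_width: 0.645
gripper_force: 0.0
```

Request:
steer_hand --ticks '[{"finger_gap":0},{"finger_gap":0},{"finger_gap":0},{"finger_gap":0}]'

```text
time_s: 19.25
tcp_pos: [0.6272, -0.0037, 0.0155]
ee_rot: [[1.0, 0.0, 0.001], [0.0, -1.0, 0.0], [0.001, -0.0, -1.0]]
wrist_force: [-1.3, 0.2, 3.7]
gripper_width: 0.442
gripper_force: 30.0
```

To row units: -0.15 m / 0.4 = -0.375, -0.058 m / 0.4 = -0.145.

Request:
steer_hand --ticks '[{"finger_gap":0,"xyz":[0,0,-0.025]},{"finger_gap":0,"xyz":[0,0,-0.1]},{"finger_gap":0,"xyz":[0,0,-0.1875]},{"finger_gap":0,"xyz":[-0.01,-0.025,-0.25]},{"finger_gap":0,"xyz":[-0.035,-0.0875,-0.25]},{"finger_gap":0,"xyz":[-0.07,-0.175,-0.25]},{"finger_gap":0,"xyz":[-0.1075,-0.275,-0.25]},{"finger_gap":0,"xyz":[-0.145,-0.375,-0.25]}]'

```text
time_s: 20.05
tcp_pos: [0.568, 0.1471, 0.115]
ee_rot: [[1.0, -0.001, 0.0], [-0.001, -1.0, 0.0], [0.0, -0.0, -1.0]]
wrist_force: [1.1, 0.7, -0.2]
gripper_width: 0.443
gripper_force: 30.0
```

Request:
steer_hand --ticks '[{"finger_gap":0,"xyz":[-0.0375,-0.1,0]},{"finger_gap":0,"xyz":[-0.0775,-0.2,0]},{"finger_gap":0,"xyz":[-0.1175,-0.3,0]},{"finger_gap":0,"xyz":[-0.155,-0.4,0]},{"finger_gap":0,"xyz":[-0.19,-0.4875,0]},{"finger_gap":0,"xyz":[-0.21,-0.535,0]},{"finger_gap":0,"xyz":[-0.21,-0.535,0.0375]},{"finger_gap":0,"xyz":[-0.21,-0.535,0.075]}]'

```text
time_s: 20.85
tcp_pos: [0.4843, 0.3614, 0.0849]
ee_rot: [[1.0, 0.002, 0.001], [0.002, -1.0, 0.001], [0.001, -0.001, -1.0]]
wrist_force: [-0.8, 0.5, -0.6]
gripper_width: 0.442
gripper_force: 30.0
```

Request:
steer_hand --ticks '[{"finger_gap":0,"xyz":[0,0,0.025]},{"finger_gap":0,"xyz":[0,0,0.045]},{"finger_gap":0,"xyz":[0,0,0.0575]},{"finger_gap":0,"xyz":[0,0,0.065]},{"finger_gap":0,"xyz":[0,0,0.065]}]'

```text
time_s: 21.35
tcp_pos: [0.4849, 0.3599, 0.0584]
ee_rot: [[1.0, -0.0, -0.0], [-0.0, -1.0, -0.0], [-0.0, 0.0, -1.0]]
wrist_force: [-0.8, -0.1, -0.6]
gripper_width: 0.442
gripper_force: 30.0
```

To row units: 0.001 m / 0.4 = 0.0025.

Request:
steer_hand --ticks '[{"finger_gap":0,"xyz":[0,0,0.0025]},{"finger_gap":0,"xyz":[0,0,0.0025]},{"finger_gap":0,"xyz":[0,0,0.0025]}]'

```text
time_s: 21.65
tcp_pos: [0.4849, 0.3602, 0.0579]
ee_rot: [[1.0, -0.0, 0.0], [-0.0, -1.0, 0.0], [0.0, -0.0, -1.0]]
wrist_force: [0.2, 0.8, -1.5]
gripper_width: 0.442
gripper_force: 30.0
```

Request:
steer_hand --ticks '[{"finger_gap":0,"xyz":[0,0,0.0025]},{"finger_gap":0,"xyz":[0,0,0.0025]},{"finger_gap":0,"xyz":[0,0,0.0025]}]'

```text
time_s: 21.95
tcp_pos: [0.485, 0.3603, 0.0574]
ee_rot: [[1.0, 0.0, 0.001], [0.0, -1.0, 0.0], [0.001, -0.0, -1.0]]
wrist_force: [-1.7, -0.9, 4.8]
gripper_width: 0.444
gripper_force: 30.0
```

Contact made with the pan. I'll release, retreat and look.

Request:
steer_hand --ticks '[{"finger_gap":0.65},{"finger_gap":0.65},{"finger_gap":0.65},{"finger_gap":0.75,"xyz":[0,0,-0.0375]},{"finger_gap":0.75,"xyz":[0,0,-0.1125]},{"finger_gap":0.75,"xyz":[0,0,-0.2]},{"finger_gap":0.75,"xyz":[0,0.05,-0.2375]},{"finger_gap":0.75,"xyz":[0,0.15,-0.2375]}]'

```text
time_s: 22.75
tcp_pos: [0.4865, 0.3027, 0.1542]
ee_rot: [[1.0, 0.003, 0.006], [0.003, -1.0, 0.005], [0.006, -0.005, -1.0]]
wrist_force: [0.6, 0.3, -0.4]
gripper_width: 0.745
gripper_force: 0.0
```

Request:
steer_hand --ticks '[{"finger_gap":0.75,"xyz":[-0.0125,0.1125,0]},{"finger_gap":0.75,"xyz":[-0.025,0.225,0]},{"finger_gap":0.75,"xyz":[-0.0375,0.3375,0]},{"finger_gap":0.75,"xyz":[-0.05,0.45,0]},{"finger_gap":0.75,"xyz":[-0.0625,0.5625,0]},{"finger_gap":0.75,"xyz":[-0.075,0.675,0]},{"finger_gap":0.75,"xyz":[-0.0875,0.7875,0]},{"finger_gap":0.75,"xyz":[-0.1,0.9,0]}]'

```text
time_s: 23.55
tcp_pos: [0.4442, -0.0615, 0.1516]
ee_rot: [[1.0, 0.0, 0.0], [0.0, -1.0, 0.0], [0.0, -0.0, -1.0]]
wrist_force: [1.3, -1.1, -0.3]
gripper_width: 0.752
gripper_force: 0.0
```

```bash
python3 - <<'E'
from station import r
import cv2
from h import *
np.set_printoptions(precision=4,suppress=True)
c=r.capture("top");d=r.capture("side");cv2.imwrite("pics/t3.png",c["pixels"][:,:,::-1])
m,uv=blob(c,*COL["purple"],(50,130,200,300));P=cloud(c);q=P[m];q=q[q[:,2]>q[:,2].max()-.008];print("jar",m.sum(),uv,cv2.minEnclosingCircle(q[:,:2].astype(np.float32)),np.median(q[:,2]))
E
```

```text
jar 342 [ 81.1901 241.7193] ((0.37950071692466736, 0.00962814874947071), 9.999999747378752e-05) 1.052038620323238
```

View pics/t3.png

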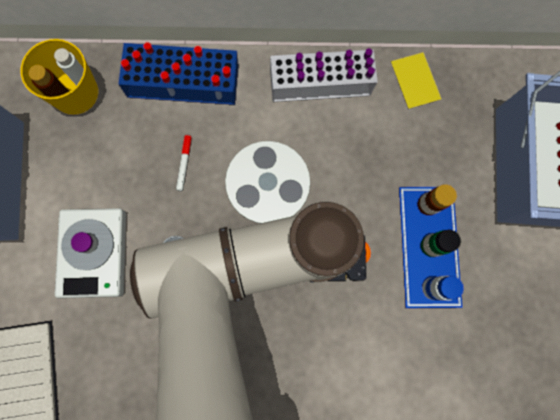

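The jar stands on the pan with its lid at (81,242). The carrier is empty, with its marks at (265,157), (249,196) and (290,191). The bottles stand on the mat.

```bash
python3 - <<'E'
from station import r
import cv2
from h import *
np.set_printoptions(precision=4,suppress=True)
c=r.capture("top");P=cloud(c)
m,uv=blob(c,*COL["purple"],(50,130,200,300));q=P[m&(c["z_map"]>.1)];print("jar",plane(c,uv,.089),np.median(q[:,2]))
for n,roi,k in(("amber",(425,465,180,210),"gold"),("green",(428,465,228,258),"black"),("white",(432,463,276,306),"blue")):
    m,uv=blob(c,*COL[k],roi);q=P[m&(c["z_map"]>.1)];q=q[q[:,2]>np.percentile(q[:,2],90)-.006];print(n,q.mean(0),cv2.minEnclosingCircle(q[:,:2].astype(np.float32)))
g=cv2.cvtColor(c["pixels"],cv2.COLOR_RGB2GRAY)
for n,(u,v) in dict(amber=(265,157),white=(249,196),green=(290,191)).items():
    w=g[v-18:v+18,u-18:u+18];k=cv2.connectedComponentsWithStats((w<170).astype(np.uint8)) 
    i=k[1][18,18];print(n,k[2][i,4],plane(c,k[3][i]+[u-18,v-18],.008))
E
```

```text
jar [0.4858 0.358  0.089 ] 0.09021312027514339
amber [ 0.5781 -0.3509  0.1127] ((0.5784388780593872, -0.35154783725738525), 0.022061338648200035)
green [ 0.4891 -0.3518  0.1126] ((0.48885056376457214, -0.35183146595954895), 0.020944247022271156)
white [ 0.3991 -0.3516  0.1125] ((0.3991844952106476, -0.35246020555496216), 0.022207070142030716)
amber 414 [0.6819 0.0036 0.008 ]
white 428 [0.5959 0.0399 0.008 ]
green 424 [ 0.6077 -0.0531  0.008 ]
```

To row units: 0.29 m / 0.4 = 0.725, -0.044 m / 0.4 = -0.11.

Request:
steer_hand --ticks '[{"finger_gap":0.75,"xyz":[-0.0175,0.105,0]},{"finger_gap":0.75,"xyz":[-0.035,0.21,0]},{"finger_gap":0.75,"xyz":[-0.0525,0.315,0]},{"finger_gap":0.75,"xyz":[-0.07,0.42,0]},{"finger_gap":0.75,"xyz":[-0.0875,0.525,0]},{"finger_gap":0.75,"xyz":[-0.105,0.63,0]},{"finger_gap":0.75,"xyz":[-0.11,0.725,0]},{"finger_gap":0.75,"xyz":[-0.11,0.725,0]}]'

```text
time_s: 24.5
tcp_pos: [0.4013, -0.3527, 0.151]
ee_rot: [[1.0, -0.003, 0.0], [-0.003, -1.0, -0.001], [0.0, 0.001, -1.0]]
wrist_force: [-0.3, 0.0, -0.2]
gripper_width: 0.75
gripper_force: 0.0
```

Request:
steer_hand --ticks '[{"finger_gap":0.75},{"finger_gap":0.75}]'

```text
time_s: 24.7
tcp_pos: [0.401, -0.3487, 0.1513]
ee_rot: [[1.0, 0.001, -0.0], [0.001, -1.0, 0.001], [-0.0, -0.001, -1.0]]
wrist_force: [-0.1, -0.4, 0.3]
gripper_width: 0.75
gripper_force: 0.0
```

Request:
steer_hand --ticks '[{"finger_gap":0.75,"xyz":[0,0.01,0.05]},{"finger_gap":0.75,"xyz":[0,0.01,0.1125]},{"finger_gap":0.75,"xyz":[0,0.01,0.175]},{"finger_gap":0.75,"xyz":[0,0.01,0.225]},{"finger_gap":0.75,"xyz":[0,0.01,0.23]},{"finger_gap":0,"xyz":[0,0.01,0.23]},{"finger_gap":0,"xyz":[0,0.01,0.23]},{"finger_gap":0,"xyz":[0,0.01,0.23]}]'

```text
time_s: 25.5
tcp_pos: [0.4016, -0.3539, 0.0609]
ee_rot: [[1.0, 0.001, 0.002], [0.001, -1.0, -0.001], [0.002, 0.001, -1.0]]
wrist_force: [-0.2, 2.1, 1.1]
gripper_width: 0.565
gripper_force: 0.7
```

Request:
steer_hand --ticks '[{"finger_gap":0},{"finger_gap":0},{"finger_gap":0}]'

```text
time_s: 25.8
tcp_pos: [0.4014, -0.354, 0.0608]
ee_rot: [[1.0, 0.0, 0.002], [0.0, -1.0, -0.001], [0.002, 0.001, -1.0]]
wrist_force: [0.4, 3.2, 7.3]
gripper_width: 0.546
gripper_force: 29.8
```

To row units: -0.15 m / 0.4 = -0.375, -0.11 m / 0.4 = -0.275.

Request:
steer_hand --ticks '[{"finger_gap":0,"xyz":[0,0,-0.025]},{"finger_gap":0,"xyz":[0,0,-0.075]},{"finger_gap":0,"xyz":[0,0,-0.1375]},{"finger_gap":0,"xyz":[0.0125,-0.025,-0.175]},{"finger_gap":0,"xyz":[0.045,-0.0875,-0.175]},{"finger_gap":0,"xyz":[0.0875,-0.175,-0.175]},{"finger_gap":0,"xyz":[0.1375,-0.275,-0.175]},{"finger_gap":0,"xyz":[0.1875,-0.375,-0.175]}]'

```text
time_s: 26.6
tcp_pos: [0.4758, -0.2029, 0.1299]
ee_rot: [[1.0, -0.001, 0.0], [-0.001, -1.0, -0.0], [0.0, 0.0, -1.0]]
wrist_force: [0.7, 0.6, -1.6]
gripper_width: 0.544
gripper_force: 29.8
```

Request:
steer_hand --ticks '[{"finger_gap":0,"xyz":[0.05,-0.1,0]},{"finger_gap":0,"xyz":[0.1,-0.2,0]},{"finger_gap":0,"xyz":[0.15,-0.3,0]},{"finger_gap":0,"xyz":[0.2,-0.4,0]},{"finger_gap":0,"xyz":[0.25,-0.5,0]},{"finger_gap":0,"xyz":[0.2875,-0.575,0]},{"finger_gap":0,"xyz":[0.3,-0.605,0.025]},{"finger_gap":0,"xyz":[0.3,-0.605,0.075]}]'

```text
time_s: 27.4
tcp_pos: [0.5974, 0.0399, 0.1003]
ee_rot: [[1.0, 0.002, 0.004], [0.002, -1.0, 0.001], [0.004, -0.001, -1.0]]
wrist_force: [-0.6, -0.5, -2.4]
gripper_width: 0.545
gripper_force: 29.8
```

Request:
steer_hand --ticks '[{"finger_gap":0,"xyz":[0,0,0.0375]},{"finger_gap":0,"xyz":[0,0,0.065]},{"finger_gap":0,"xyz":[0,0,0.0775]},{"finger_gap":0,"xyz":[0,0,0.085]},{"finger_gap":0,"xyz":[0,0,0.0875]},{"finger_gap":0,"xyz":[0,0,0.0875]}]'

```text
time_s: 28.0
tcp_pos: [0.5961, 0.038, 0.0651]
ee_rot: [[1.0, -0.0, 0.001], [-0.0, -1.0, 0.0], [0.001, -0.0, -1.0]]
wrist_force: [-0.0, -0.0, -1.3]
gripper_width: 0.545
gripper_force: 29.8
```

To row units: 0.001 m / 0.4 = 0.0025.

Request:
steer_hand --ticks '[{"finger_gap":0,"xyz":[0,0,0.0025]},{"finger_gap":0,"xyz":[0,0,0.0025]},{"finger_gap":0,"xyz":[0,0,0.0025]}]'

```text
time_s: 28.3
tcp_pos: [0.5965, 0.0382, 0.0648]
ee_rot: [[1.0, 0.0, 0.002], [0.0, -1.0, 0.0], [0.002, -0.0, -1.0]]
wrist_force: [-0.6, -0.0, 3.9]
gripper_width: 0.545
gripper_force: 29.7
```

Request:
steer_hand --ticks '[{"finger_gap":0,"xyz":[0,0,0.0025]},{"finger_gap":0,"xyz":[0,0,0.0025]},{"finger_gap":0,"xyz":[0,0,0.0025]}]'

```text
time_s: 28.6
tcp_pos: [0.5969, 0.0383, 0.0647]
ee_rot: [[1.0, 0.001, 0.003], [0.001, -1.0, -0.0], [0.003, 0.0, -1.0]]
wrist_force: [-2.4, -0.6, 9.2]
gripper_width: 0.541
gripper_force: 29.7
```

Careful with the scale: shifts go in shares of 40 cm and turns go in shares of 180 degrees. That gives: -0.09 m / 0.4 = -0.225, -0.08 m / 0.4 = -0.2.

Request:
steer_hand --ticks '[{"finger_gap":0.75},{"finger_gap":0.75},{"finger_gap":0.75},{"finger_gap":0.75,"xyz":[0,0,-0.0375]},{"finger_gap":0.75,"xyz":[0,0,-0.1125]},{"finger_gap":0.75,"xyz":[0,0,-0.2]},{"finger_gap":0.75,"xyz":[0,0.05,-0.225]},{"finger_gap":0.75,"xyz":[-0.005,0.14,-0.225]}]'

```text
time_s: 29.4
tcp_pos: [0.5955, -0.0167, 0.1549]
ee_rot: [[1.0, 0.004, 0.005], [0.004, -1.0, 0.001], [0.005, -0.001, -1.0]]
wrist_force: [0.4, 0.1, -0.6]
gripper_width: 0.749
gripper_force: 0.0
```

Request:
steer_hand --ticks '[{"finger_gap":0.75,"xyz":[-0.005,0.105,0]},{"finger_gap":0.75,"xyz":[-0.01,0.21,0]},{"finger_gap":0.75,"xyz":[-0.015,0.315,0]},{"finger_gap":0.75,"xyz":[-0.02,0.42,0]},{"finger_gap":0.75,"xyz":[-0.025,0.525,0]},{"finger_gap":0.75,"xyz":[-0.03,0.63,0]},{"finger_gap":0.75,"xyz":[-0.035,0.735,0]},{"finger_gap":0.75,"xyz":[-0.04,0.835,0]}]'

```text
time_s: 30.2
tcp_pos: [0.5771, -0.3536, 0.1518]
ee_rot: [[1.0, -0.0, -0.001], [-0.0, -1.0, 0.0], [-0.001, -0.0, -1.0]]
wrist_force: [0.0, -0.4, -0.1]
gripper_width: 0.749
gripper_force: 0.0
```

Request:
steer_hand --ticks '[{"finger_gap":0.75},{"finger_gap":0.75},{"finger_gap":0.75}]'

```text
time_s: 30.5
tcp_pos: [0.5776, -0.3511, 0.1521]
ee_rot: [[1.0, 0.0, -0.001], [0.0, -1.0, 0.001], [-0.001, -0.001, -1.0]]
wrist_force: [-0.2, 0.3, -0.9]
gripper_width: 0.751
gripper_force: 0.0
```

To row units: 0.093 m / 0.4 = 0.2325, 0.09 m / 0.4 = 0.225.

Request:
steer_hand --ticks '[{"finger_gap":0.75,"xyz":[0.0025,0.0025,0.05]},{"finger_gap":0.75,"xyz":[0.0025,0.0025,0.1125]},{"finger_gap":0.75,"xyz":[0.0025,0.0025,0.175]},{"finger_gap":0.75,"xyz":[0.0025,0.0025,0.225]},{"finger_gap":0.75,"xyz":[0.0025,0.0025,0.2325]},{"finger_gap":0,"xyz":[0.0025,0.0025,0.2325]},{"finger_gap":0,"xyz":[0.0025,0.0025,0.2325]},{"finger_gap":0,"xyz":[0.0025,0.0025,0.2325]}]'

```text
time_s: 31.3
tcp_pos: [0.5797, -0.3528, 0.0613]
ee_rot: [[1.0, 0.0, 0.003], [0.0, -1.0, -0.001], [0.003, 0.001, -1.0]]
wrist_force: [-0.0, 2.4, 1.7]
gripper_width: 0.563
gripper_force: 0.8
```

Request:
steer_hand --ticks '[{"finger_gap":0},{"finger_gap":0},{"finger_gap":0}]'

```text
time_s: 31.6
tcp_pos: [0.5797, -0.3529, 0.0612]
ee_rot: [[1.0, 0.0, 0.002], [0.0, -1.0, -0.001], [0.002, 0.001, -1.0]]
wrist_force: [0.4, 3.6, 6.2]
gripper_width: 0.548
gripper_force: 29.8
```

To row units: -0.15 m / 0.4 = -0.375, -0.11 m / 0.4 = -0.275.

Request:
steer_hand --ticks '[{"finger_gap":0,"xyz":[0,0,-0.025]},{"finger_gap":0,"xyz":[0,0,-0.075]},{"finger_gap":0,"xyz":[0,0,-0.1375]},{"finger_gap":0,"xyz":[0.0075,-0.025,-0.175]},{"finger_gap":0,"xyz":[0.03,-0.0875,-0.175]},{"finger_gap":0,"xyz":[0.06,-0.175,-0.175]},{"finger_gap":0,"xyz":[0.09,-0.275,-0.175]},{"finger_gap":0,"xyz":[0.12,-0.375,-0.175]}]'

```text
time_s: 32.4
tcp_pos: [0.6265, -0.2011, 0.1292]
ee_rot: [[1.0, -0.001, -0.001], [-0.001, -1.0, 0.0], [-0.001, -0.0, -1.0]]
wrist_force: [1.9, 0.2, -1.9]
gripper_width: 0.541
gripper_force: 29.8
```

Request:
steer_hand --ticks '[{"finger_gap":0,"xyz":[0.03,-0.1,0]},{"finger_gap":0,"xyz":[0.06,-0.2,0]},{"finger_gap":0,"xyz":[0.09,-0.3,0]},{"finger_gap":0,"xyz":[0.115,-0.4,0]},{"finger_gap":0,"xyz":[0.13,-0.475,0]},{"finger_gap":0,"xyz":[0.135,-0.5125,0.0125]},{"finger_gap":0,"xyz":[0.135,-0.5125,0.05]},{"finger_gap":0,"xyz":[0.135,-0.5125,0.0875]}]'

```text
time_s: 33.2
tcp_pos: [0.6802, 0.0026, 0.0937]
ee_rot: [[1.0, 0.0, -0.001], [0.0, -1.0, 0.0], [-0.001, -0.0, -1.0]]
wrist_force: [-0.3, -0.7, -2.0]
gripper_width: 0.545
gripper_force: 29.8
```

Request:
steer_hand --ticks '[{"finger_gap":0,"xyz":[0,0,0.0375]},{"finger_gap":0,"xyz":[0,0,0.055]},{"finger_gap":0,"xyz":[0,0,0.0675]},{"finger_gap":0,"xyz":[0,0,0.075]},{"finger_gap":0,"xyz":[0,0,0.0775]},{"finger_gap":0,"xyz":[0,0,0.0775]},{"finger_gap":0,"xyz":[0,0,0.0775]}]'

```text
time_s: 33.9
tcp_pos: [0.6812, 0.0015, 0.0652]
ee_rot: [[1.0, 0.0, 0.002], [0.0, -1.0, -0.001], [0.002, 0.001, -1.0]]
wrist_force: [-2.2, -1.8, 5.4]
gripper_width: 0.543
gripper_force: 29.7
```

To row units: -0.09 m / 0.4 = -0.225, -0.08 m / 0.4 = -0.2.

Request:
steer_hand --ticks '[{"finger_gap":0.75},{"finger_gap":0.75},{"finger_gap":0.75},{"finger_gap":0.75,"xyz":[0,0,-0.0375]},{"finger_gap":0.75,"xyz":[0,0,-0.1125]},{"finger_gap":0.75,"xyz":[0,0,-0.2]},{"finger_gap":0.75,"xyz":[-0.025,0.05,-0.225]},{"finger_gap":0.75,"xyz":[-0.075,0.14,-0.225]}]'

```text
time_s: 34.7
tcp_pos: [0.653, -0.0529, 0.157]
ee_rot: [[1.0, 0.004, 0.007], [0.004, -1.0, 0.001], [0.007, -0.001, -1.0]]
wrist_force: [0.0, -0.8, -0.2]
gripper_width: 0.749
gripper_force: 0.0
```

Request:
steer_hand --ticks '[{"finger_gap":0.75,"xyz":[-0.05,0.0925,0]},{"finger_gap":0.75,"xyz":[-0.1,0.1875,0]},{"finger_gap":0.75,"xyz":[-0.15,0.28,0]},{"finger_gap":0.75,"xyz":[-0.2,0.375,0]},{"finger_gap":0.75,"xyz":[-0.25,0.4675,0]},{"finger_gap":0.75,"xyz":[-0.3,0.5625,0]},{"finger_gap":0.75,"xyz":[-0.35,0.655,0]},{"finger_gap":0.75,"xyz":[-0.4013,0.7475,0]}]'

```text
time_s: 35.5
tcp_pos: [0.4888, -0.3545, 0.1542]
ee_rot: [[1.0, -0.0, 0.001], [-0.0, -1.0, -0.0], [0.001, 0.0, -1.0]]
wrist_force: [1.2, 0.3, -0.5]
gripper_width: 0.744
gripper_force: 0.0
```

Request:
steer_hand --ticks '[{"finger_gap":0.75},{"finger_gap":0.75},{"finger_gap":0.75}]'

```text
time_s: 35.8
tcp_pos: [0.4903, -0.3525, 0.1538]
ee_rot: [[1.0, 0.0, 0.0], [0.0, -1.0, 0.0], [0.0, -0.0, -1.0]]
wrist_force: [0.3, 0.3, 0.3]
gripper_width: 0.749
gripper_force: 0.0
```

To row units: 0.095 m / 0.4 = 0.2375, 0.09 m / 0.4 = 0.225.

Request:
steer_hand --ticks '[{"finger_gap":0.75,"xyz":[-0.0025,0,0.05]},{"finger_gap":0.75,"xyz":[-0.0025,0,0.1125]},{"finger_gap":0.75,"xyz":[-0.0025,0,0.175]},{"finger_gap":0.75,"xyz":[-0.0025,0,0.225]},{"finger_gap":0.75,"xyz":[-0.0025,0,0.2375]},{"finger_gap":0,"xyz":[-0.0025,0,0.2375]},{"finger_gap":0,"xyz":[-0.0025,0,0.2375]},{"finger_gap":0,"xyz":[-0.0025,0,0.2375]}]'

```text
time_s: 36.6
tcp_pos: [0.4903, -0.353, 0.06]
ee_rot: [[1.0, 0.001, 0.002], [0.001, -1.0, -0.001], [0.002, 0.001, -1.0]]
wrist_force: [-0.5, -0.4, -0.0]
gripper_width: 0.559
gripper_force: 0.5
```

Request:
steer_hand --ticks '[{"finger_gap":0},{"finger_gap":0},{"finger_gap":0}]'

```text
time_s: 36.9
tcp_pos: [0.4902, -0.353, 0.0599]
ee_rot: [[1.0, 0.0, 0.002], [0.0, -1.0, -0.001], [0.002, 0.001, -1.0]]
wrist_force: [0.6, 3.1, 6.0]
gripper_width: 0.546
gripper_force: 30.0
```

To row units: -0.15 m / 0.4 = -0.375, -0.11 m / 0.4 = -0.275.

Request:
steer_hand --ticks '[{"finger_gap":0,"xyz":[0,0,-0.025]},{"finger_gap":0,"xyz":[0,0,-0.075]},{"finger_gap":0,"xyz":[0,0,-0.1375]},{"finger_gap":0,"xyz":[0.0075,-0.025,-0.175]},{"finger_gap":0,"xyz":[0.0325,-0.0875,-0.175]},{"finger_gap":0,"xyz":[0.0675,-0.175,-0.175]},{"finger_gap":0,"xyz":[0.105,-0.275,-0.175]},{"finger_gap":0,"xyz":[0.145,-0.375,-0.175]}]'

```text
time_s: 37.7
tcp_pos: [0.5468, -0.201, 0.1283]
ee_rot: [[1.0, -0.001, -0.001], [-0.001, -1.0, 0.001], [-0.001, -0.001, -1.0]]
wrist_force: [0.6, -0.1, -2.2]
gripper_width: 0.542
gripper_force: 30.0
```

Request:
steer_hand --ticks '[{"finger_gap":0,"xyz":[0.0375,-0.1,0]},{"finger_gap":0,"xyz":[0.075,-0.2,0]},{"finger_gap":0,"xyz":[0.1125,-0.2875,0]},{"finger_gap":0,"xyz":[0.1375,-0.35,0]},{"finger_gap":0,"xyz":[0.15,-0.3775,0.025]},{"finger_gap":0,"xyz":[0.15,-0.3775,0.0625]},{"finger_gap":0,"xyz":[0.15,-0.3775,0.1]},{"finger_gap":0,"xyz":[0.15,-0.3775,0.1375]}]'

```text
time_s: 38.5
tcp_pos: [0.6061, -0.0519, 0.0721]
ee_rot: [[1.0, -0.001, -0.002], [-0.001, -1.0, -0.0], [-0.002, 0.0, -1.0]]
wrist_force: [0.9, 0.0, -2.5]
gripper_width: 0.545
gripper_force: 30.0
```

Request:
steer_hand --ticks '[{"finger_gap":0,"xyz":[0,0,0.0125]},{"finger_gap":0,"xyz":[0,0,0.02]},{"finger_gap":0,"xyz":[0,0,0.025]},{"finger_gap":0,"xyz":[0,0,0.0275]},{"finger_gap":0,"xyz":[0,0,0.0275]},{"finger_gap":0,"xyz":[0,0,0.0275]}]'

```text
time_s: 39.1
tcp_pos: [0.6074, -0.0521, 0.064]
ee_rot: [[1.0, 0.0, 0.001], [0.0, -1.0, -0.0], [0.001, 0.0, -1.0]]
wrist_force: [-3.2, -0.3, 6.8]
gripper_width: 0.54
gripper_force: 30.0
```

Contact made. I'll release and retreat out of the top camera's view of the carrier.

Request:
steer_hand --ticks '[{"finger_gap":0.75},{"finger_gap":0.75},{"finger_gap":0.75},{"finger_gap":0.75,"xyz":[0,0,-0.0375]},{"finger_gap":0.75,"xyz":[0,0,-0.1125]},{"finger_gap":0.75,"xyz":[0,0,-0.2]},{"finger_gap":0.75,"xyz":[-0.025,0.05,-0.25]},{"finger_gap":0.75,"xyz":[-0.075,0.14,-0.25]}]'

```text
time_s: 39.9
tcp_pos: [0.5807, -0.1071, 0.1663]
ee_rot: [[1.0, 0.004, 0.009], [0.004, -1.0, -0.0], [0.009, 0.0, -1.0]]
wrist_force: [0.8, -0.9, -1.1]
gripper_width: 0.746
gripper_force: 0.0
```

Request:
steer_hand --ticks '[{"finger_gap":0.75,"xyz":[-0.0625,0.0925,0]},{"finger_gap":0.75,"xyz":[-0.125,0.1875,0]},{"finger_gap":0.75,"xyz":[-0.1875,0.28,0]},{"finger_gap":0.75,"xyz":[-0.25,0.375,0]},{"finger_gap":0.75,"xyz":[-0.3,0.45,0]},{"finger_gap":0.75,"xyz":[-0.325,0.5,0]},{"finger_gap":0.75,"xyz":[-0.325,0.5,0]},{"finger_gap":0.75,"xyz":[-0.325,0.5,0]}]'

```text
time_s: 40.7
tcp_pos: [0.4473, -0.3081, 0.1624]
ee_rot: [[1.0, -0.001, 0.0], [-0.001, -1.0, 0.0], [0.0, -0.0, -1.0]]
wrist_force: [-0.2, -0.8, 0.0]
gripper_width: 0.749
gripper_force: 0.0
```

```bash
python3 - <<'E'
from station import r
import cv2
from h import *
np.set_printoptions(precision=4,suppress=True)
c=r.capture("top");P=cloud(c);cv2.imwrite("pics/t4.png",c["pixels"][:,:,::-1])
m,uv=blob(c,*COL["purple"],(50,130,200,300));print("jar",plane(c,uv,.089))
for n,roi in dict(blue=(232,262,172,200),gold=(250,280,130,165),black=(278,308,168,196)).items():
    m,uv=blob(c,*COL[n],roi);q=P[m&(c["z_map"]>.1)];q=q[abs(q[:,2]-np.percentile(q[:,2],90))<.006];print(n,q.mean(0))
m,uv=blob(c,*COL["orange"],(335,380,230,275));print("tape",plane(c,uv,.019))
E
```

```text
jar [0.4858 0.3579 0.089 ]
blue [0.593  0.0387 0.1166]
gold [0.6787 0.0019 0.1163]
black [ 0.6039 -0.0523  0.1164]
tape [ 0.4562 -0.1733  0.019 ]
```

View pics/t4.png

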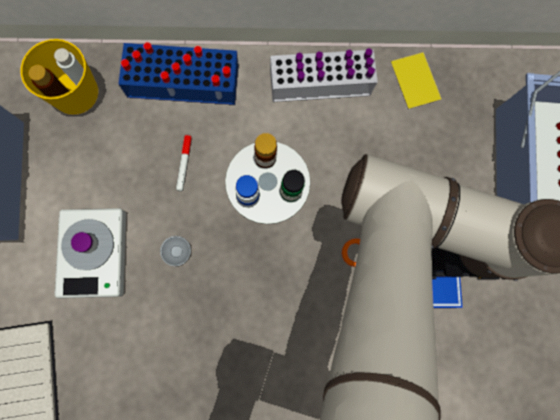

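The bottles are back, with caps at (265,143), (247,187) and (292,182), each within about 2 mm of its start. The jar is on the pan at (81,242). The tape at (351,252) is half hidden by the arm, so its reading is biased. Handing in.

```bash
python3 -c "
from station import r
print(r.finish_job())"
```

```text
the job is handed in; nothing more can be done
None
```

I handed the job in at about 41 s: the jar stands about 2 mm off the pan's centre, all three bottles are back upright within about 2 mm of where they started, the pen and dish look unmoved and the half-hidden tape could not be re-measured, and no verdict came back.

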